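Reset the tripped power box on the workshop bench

TASK

The power box with the red lamp has tripped. With the fingertips, push its sliding dust cover fully open, press the sunken yellow reset key in the well all the way down and let it spring back, then push the cover fully shut again. Only push and press: do not lift, tip or shove the box, and leave the green-lamp box and everything else on the bench alone.

Things in the scene. Friction and masses are not known exactly. Their poses are not given: they have to be found in the camera images.
- tripped_box: the power box with the RED lamp (the tripped one): a loose grey box on rubber feet, about 2 kg, 130 mm (its x) by 200 mm (its y) by 70 mm high to its flat top. Origin at the centre of its underside, z up; the sockets are on its -x face, facing the robot give or take 25 degrees
- well (a point): centre of the mouth of the tripped box's well, level with the box's top, at x = 0, y = -40 mm in the box's frame; the well is a rectangular recess 60 mm along the box's x by 44 mm along its y, 26 mm deep. Two cover rails, 4 mm wide and rising 6 mm above the top, run along y at x = +-40 mm
- lamp (a point): top of the red dome lamp of the tripped box (38 mm across the base, 19 mm high), at x = 0, y = +78 mm in the box's frame
- cover (a joint): the tripped box's sliding dust cover, in m: 0 = shut over the well, 0.054 = fully open (end stop), growing towards the box's +y (the lamp). It stays where left; about 1.2 N moves it. Starts 0 to 12 mm open. Black plate, 72 mm (x) by 52 mm (y), 4 mm thick, on the box's top, centred on the well when shut; the well is wholly clear from 0.048 on
- cover_rib (a point): middle of the top edge of the orange upright rib on the tripped box's cover, 20 mm above the box's top; the rib stands across the middle of the plate, 50 mm long along the box's x, 6 mm thick along its y, rising 16 mm above the plate. Push it from either side. It moves with the cover
- key_top (a point): centre of the top of the yellow sunken reset key of the tripped box: a round cap 24 mm across in the middle of the well, its top 16 mm below the box's top (54 mm above the bench) when not pressed; hidden by the cover until that is opened
- key (a joint): travel of that key in m: 0 = up, 0.006 = fully down (end stop). It springs back; it needs about 1.7 N to start and 5 N to be fully down
- running_box: the power box with the GREEN lamp, otherwise the same as the tripped box with the same frame; leave it alone. Which of the two boxes is left or right varies
- other_cover (a joint): the green-lamp box's cover, in m, as for the other one; starts between 0 and 8 mm; leave it alone
- other_key (a joint): travel of the green-lamp box's reset key in m; must not be pressed
- tape_measure: green tape measure, 64 x 32 x 60 mm, standing between the two power boxes; origin at the centre of its underside
- glue_bottle: white glue bottle with a red cap, 60 mm across, 170 mm tall; origin at the centre of its underside
- blue_cup: blue plastic cup, 80 mm across the rim, 105 mm tall; origin at the centre of its underside
- long_offcut: pale wooden offcut, 150 x 45 x 19 mm, lying flat; origin at the centre of its underside
- short_offcut: brown wooden offcut, 60 x 40 x 38 mm; origin at the centre of its underside
- screwdriver: screwdriver lying on the bench at the right, about 200 mm long; its x axis runs from handle to tip
- screw_jar: amber jar with a steel lid, 68 mm across, 85 mm tall; origin at the centre of its underside

How it is judged:
By the outcome, as a careful person would: the job done as asked, in the order asked, and still so for the second after the job is handed in, with the robot touching nothing.
It also fails if it takes over 51 s, if anything falls off the work surface, if the arm or the gripper's body presses on something with over 40 N, if the wrist force passes 120 N, or if a joint passes its speed limit or range.

ROBOT

A 7-joint arm with a two-finger parallel gripper is mounted at the origin on the work surface. World frame = base frame: x ahead of the robot, y to its left, z up, the work surface at z = 0. Lengths are in m, angles in rad, forces in N, time in s.
With the tool pointing down it reaches from about 0.35 to 0.9 m from the base axis. Payload 8.1 kg.
Tool frame: the origin (TCP) lies at the very end of the fingers, on their centre line; the grasp point (between the pads) lies 19 mm behind it; x points along the fingers, y is the direction in which the jaws open and shut, and the axes are right-handed (so a half turn about x gives the same grasp; the last joint's range is limited). The gripper opens to 92 mm and grips with 3 to 60 N. Pads are 19 mm wide; open, the fingers measure 130 mm over their backs; the gripper's body (75 mm by 190 mm) begins 47 mm behind the grasp point.
Start: joints at [1.102, 0.434, 0.025, 1.573, -0.012, 1.134, -0.075], TCP at [0.224, -0.584, 0.227] pointing down, gripper open.
Joint ranges: [-2.62, 2.62], [-0.44, 2.09], [-1.27, 1.32], [0.08, 2.57], [-1.32, 4.46], [0.12, 2], [-2.74, 2.74]. Speed limits (rad/s): [2.22, 2.22, 3.01, 3.01, 3.14, 3.14, 3.14].

INTERFACE

Orientations are given as a rotation vector (axis times angle).
In Python, from cell import arm gives the robot as it stands.
- The arm moves only by the tool servo_tool, never from a script. Its argument "plan" is a list of rows, each a list of 2 entries, a list of its own where there are three numbers: the shift along the world's x, y, z in cm, then the turn, a rotation vector about the world's x, y, z in degrees. A call has 1 to 12 rows; each row is the pose to reach, as a shift and turn from the pose measured when the call began; what a row does not reach only later rows make up. A row lasts 1/10 s, in which the tool goes at most 50 mm and 8.59 degrees, less where a joint would pass 70% of its speed; a pose out of reach is approached as far as the arm can. A call with a gripper value outside its range is refused whole. "grip" is the opening, from 0 (shut) to 1 (fully open), set as the call begins (left out, the last holds). The fingers move at their own pace and stop on an object; "squeeze" is the grip in N (left out, the last holds). Time passes only in rows, so rows that repeat a pose let the fingers close. It gives the time, the measured TCP pose, the force and the opening at its end, in the units of the state.
- arm.observe(): the state, without advancing time (a new reading comes with each control period).
- arm.get_image(name): name is "scene" or "top" or "wrist"; returns a dict with "frame" (384x512x3 uint8, blue, green, red), "fx", "fy", "cx", "cy" (pixels), "position" and "rotation" of the camera in the world. Camera axes: x right, y down, z forward; pixel columns grow to the right and rows downward; lengths in m; the calibration is good to about 2 mm. The wrist camera is an equidistant fisheye: a pixel r from the principal point sees the ray r / f radians off the axis. A picture is of the moment at which its call begins. There is no depth.
- arm.sign_off(): hands the job in, once; it reports no verdict.
Trained networks look in a picture, given as the dict that the camera call returned (one of the last four; its "shot" number tells which), for a name from the list of things; names that differ only in an ending like _2 or _b are one class to them, and where a whole thing is asked for, a point or a joint stands for the part that bears it (a point fixed in the world has none). Each returns a list of dicts, best first, with "score" (0 to 1); they miss things now and then, are a little off and sometimes report something else, mostly with a low value. They report only what shows in the picture. A call takes as long as a camera call.
- arm.search_frame(picture, query): "at" ([column, row] in pixels, amid what is visible of it).
- arm.trace(picture, query): "pixels" (384x512 bool, what is visible of it) and "at" ([column, row] in pixels, amid what is visible of it).
The state is a dict: "clock": time; "joints": joint angles; "dq": joint speeds; "joint_efforts": joint torques, N m; "position": TCP position; "ee_rot": TCP orientation; "force": force on the tool from outside, world axes, zero at the start; "ft_torque": the same for the moment, N m; "width": opening from 0.0 (shut) to 1.0 (fully open).
Only numpy, scipy, OpenCV 4.12 (cv2) and the standard library are available. Lean on these libraries where they do the work, as an engineer would, in place of code of your own. Each camera call takes 0.05 s, during which the arm holds its last target.

## Working session

There is one attempt and no reset: what is moved stays moved. The work goes in short steps, Python scripts to look and compute and a tool call to move; the robot and the scene stay as the last step left them, time stands still between calls to the robot, and variables do not carry over. Pictures are saved under pics/ and viewed, and the job is handed in when it is done.

Besides the shell and the picture viewer there is one more tool, called after "Emit:" as a command line: name --argument value ..., lists and objects as JSON in quotes. servo_tool: Moves the arm, as the interface text tells. Its arguments: {"type":"object","properties":{"plan":{"type":"array","items":{"type":"array"}},"grip":{"type":"number"},"squeeze":{"type":"number"}},"required":["plan"]}

```bash
ls; mkdir -p pics; python3 - <<'E'
from cell import arm
import cv2
print(arm.observe())
for n in("scene","top","wrist"):
    p=arm.get_image(n); cv2.imwrite(f"pics/a_{n}.png",p["frame"]); print(n,{k:v for k,v in p.items() if k!="frame"})
E
```

```text
pics
{'clock': 0.0, 'joints': array([ 1.10239794,  0.43521254,  0.02497193,  1.57410463, -0.0116183 ,
        1.1339826 , -0.07506529]), 'dq': array([ 0.00221756,  0.00070602,  0.00020326, -0.0010439 , -0.00015491,
        0.00033911, -0.00041506]), 'joint_efforts': array([ 1.52624921e-04, -6.67844296e+01,  9.85014103e-01, -3.14468873e+01,
       -6.05900749e-02,  4.26844438e-02,  1.00656657e-04]), 'position': array([ 0.22332914, -0.58318968,  0.22594852]), 'ee_rot': array([ 2.0220554 ,  0.37559653, -2.02289017]), 'force': array([0.10388913, 0.53152851, 0.00762893]), 'ft_torque': array([ 0.00277014, -0.02512704, -0.01582415]), 'width': 0.999892036072707}
scene {'fx': 401.4925911016214, 'fy': 401.4925911016214, 'cx': 250.38447080823596, 'cy': 192.65402111007091, 'position': array([ 1.19829538, -0.74234241,  0.97307018]), 'rotation': array([-2.20436334, -0.78641305,  0.33216032]), 'shot': 1}
top {'fx': 402.5143461304346, 'fy': 402.5143461304346, 'cx': 256.8125963700946, 'cy': 186.43736537254898, 'position': array([0.45710564, 0.01572914, 1.39125254]), 'rotation': array([-2.19901194,  2.13306271, -0.14277423]), 'shot': 2}
wrist {'fx': 297.3186396354542, 'fy': 297.3186396354542, 'cx': 246.9569845718575, 'cy': 196.60470361722633, 'position': array([ 0.29056633, -0.55691844,  0.38452655]), 'rotation': array([ 2.39856069, -1.64806602, -0.22666058]), 'shot': 3}
```

View pics/a_scene.png

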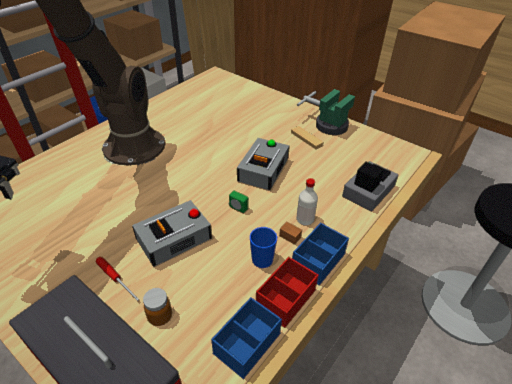

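View pics/a_top.png

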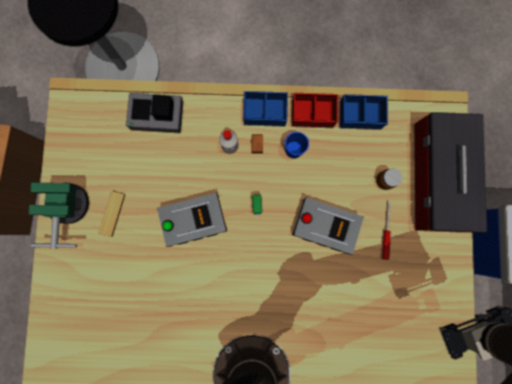

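View pics/a_wrist.png

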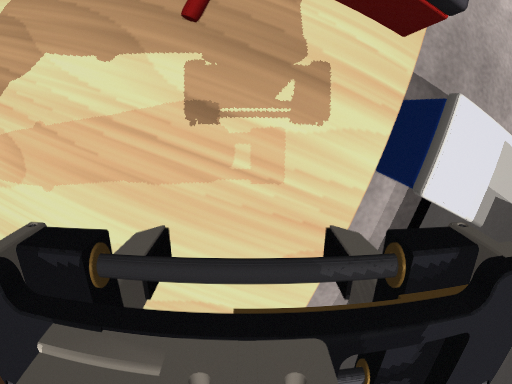

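The top view shows the red lamp near (307,218) and the orange rib near (340,229) of the right-hand box. The green-lamp box is on the left near (192,218). I'll measure both next.

```bash
cat > h.py <<'E'
from cell import arm
import numpy as np, cv2
from scipy.spatial.transform import Rotation as R
def ray(p,px):
    u=(px[0]-p["cx"])/p["fx"]; v=(px[1]-p["cy"])/p["fy"]
    return R.from_rotvec(p["rotation"]).apply([u,v,1.])
def onz(p,px,z):
    d=ray(p,px); c=np.array(p["position"]); return c+d*(z-c[2])/d[2]
def proj(p,X):
    q=R.from_rotvec(p["rotation"]).inv().apply(np.array(X)-p["position"])
    return q[...,:2]/q[...,2:]*[p["fx"],p["fy"]]+[p["cx"],p["cy"]]
E
python3 - <<'E'
from h import *
for n in("top","scene"):
    p=arm.get_image(n)
    for q,z in(("tripped_box",.07),("lamp",.085),("cover_rib",.088),("cover",.074),("well",.07)):
        for r in arm.search_frame(p,q)[:2]: print(n,q,np.round(r["score"],2),np.round(r["at"],1),onz(p,r["at"],z).round(4))
    im=p["frame"].astype(int); b,g,r=im[...,0],im[...,1],im[...,2]
    hsv=cv2.cvtColor(p["frame"],cv2.COLOR_BGR2HSV)
    t=arm.trace(p,"tripped_box")
    if t:
        m=t[0]["pixels"]; print("mask",m.sum(),t[0]["score"])
        pts=np.argwhere(m)[:,::-1].astype(np.float32); rc=cv2.minAreaRect(pts); print(rc)
        if n=="top":
            c=cv2.boxPoints(rc); print([onz(p,k,.07).round(4)[:2].tolist() for k in c])
    big=cv2.resize(p["frame"][170:270,270:400] if n=="top" else p["frame"][190:275,120:225],None,fx=6,fy=6,interpolation=cv2.INTER_CUBIC); cv2.imwrite(f"pics/b_{n}.png",big)
E
```

```text
top tripped_box 0.74 [324.8 225. ] [ 0.4946 -0.2256  0.07  ]
top lamp 0.66 [328.6 224. ] [ 0.4978 -0.2352  0.085 ]
top cover_rib 0.68 [389.4 177.7] [ 0.6553 -0.4335  0.088 ]
top cover_rib 0.6 [338.3 226. ] [ 0.4922 -0.2661  0.088 ]
top cover 0.79 [338.5 229.8] [ 0.4803 -0.2698  0.074 ]
mask 645 0.23
((111.13280487060547, 213.3303985595703), (15.559999465942383, 44.79999923706055), 16.26020622253418)
[[0.4478, 0.5131], [0.5891, 0.4829], [0.5763, 0.4331], [0.4352, 0.464]]
scene tripped_box 0.75 [163.3 226.6] [ 0.4813 -0.264   0.07  ]
scene tripped_box 0.65 [106.3 271.8] [ 0.4869 -0.4746  0.07  ]
scene lamp 0.72 [169.8 231.6] [ 0.5229 -0.2733  0.085 ]
scene lamp 0.53 [239.6 200.1] [ 0.5948 -0.0401  0.085 ]
scene cover_rib 0.71 [156.9 229. ] [ 0.4883 -0.292   0.088 ]
scene cover_rib 0.56 [241.5 202.1] [ 0.6074 -0.0457  0.088 ]
scene cover 0.74 [262.4 245.1] [ 0.7594 -0.1331  0.074 ]
scene cover 0.73 [162.1 228.1] [ 0.4863 -0.2726  0.074 ]
scene well 0.72 [176.  232.2] [ 0.5275 -0.2552  0.07  ]
scene well 0.62 [308.  202.1] [0.7613 0.1056 0.07  ]
mask 3043 0.62
((172.8561553955078, 231.19923400878906), (45.96962356567383, 72.28840637207031), 64.44003295898438)
```

View pics/b_top.png

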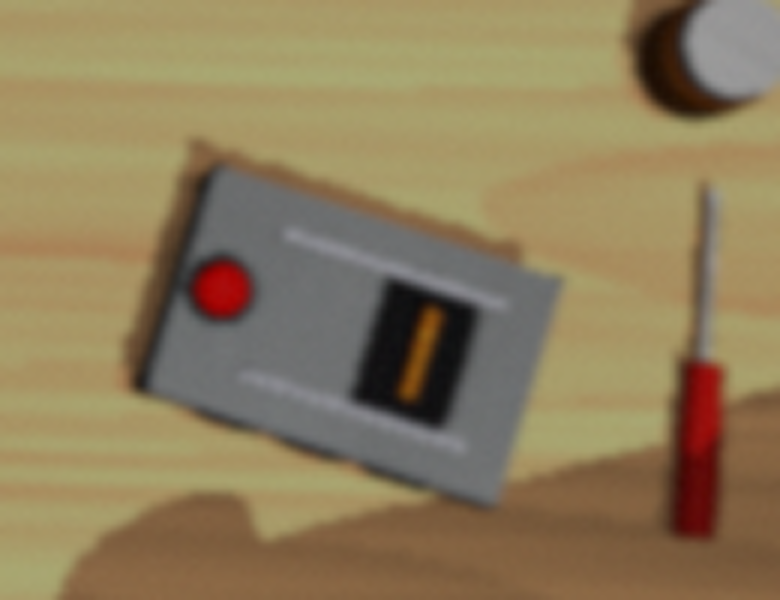

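View pics/b_scene.png

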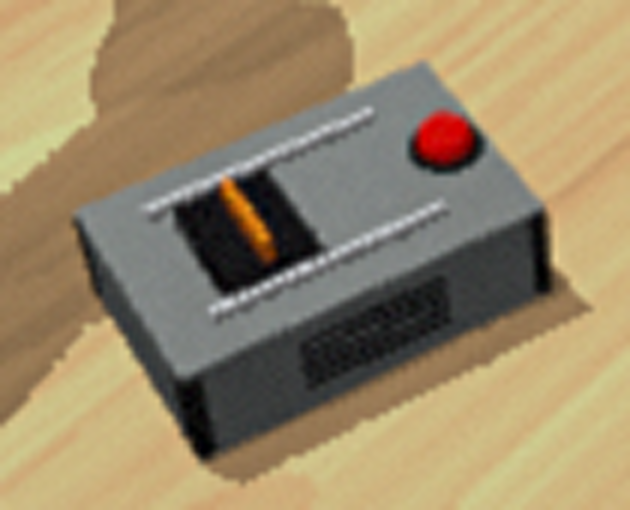

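```bash
python3 - <<'E'
from h import *
from scipy.optimize import least_squares
P={n:arm.get_image(n) for n in("top","scene")}
C=[(1,1),(1,-1),(-1,-1),(-1,1)]
obs={"top":np.array([(220,165),(562,280),(498,505),(148,388)])/6+[269.6,169.6],
"scene":np.array([(545,210),(180,378),(75,215),(420,62)])/6+[119.6,189.6]}
col={}
for n,p in P.items():
    hsv=cv2.cvtColor(p["frame"],cv2.COLOR_BGR2HSV); H,S,V=hsv[...,0],hsv[...,1],hsv[...,2]
    a=R.from_rotvec([0,0,0])
    reg=np.zeros(H.shape,bool); o=obs[n].astype(int); mm=np.zeros(H.shape,np.uint8); cv2.fillPoly(mm,[o],1); reg=mm>0
    red=reg&((H<6)|(H>172))&(S>170)&(V>90); ora=reg&(H>=7)&(H<25)&(S>130)&(V>110)
    col[n]=[np.argwhere(k)[:,::-1].mean(0) for k in(red,ora)]; print(n,red.sum(),ora.sum(),col[n])
def model(x,n):
    r=R.from_rotvec([0,0,x[2]]); T=np.array([x[0],x[1],0])
    L=np.array([(sx*.065,sy*.1,.07) for sx,sy in C]+[(0,.078,.079)]+[(0,-.04+x[3],.085)])
    return proj(P[n],r.apply(L)+T)
for ns in(("top",),("scene",),("top","scene")):
    f=lambda x:np.concatenate([(model(x,n)-np.vstack([obs[n],col[n]])).ravel() for n in ns])
    s=least_squares(f,[.5,-.25,-.2,0]); print(ns,s.x.round(4),np.degrees(s.x[2]).round(2),np.abs(s.fun).max())
    print(s.fun.reshape(-1,2).round(1).tolist())
x=s.x
r=R.from_rotvec([0,0,x[2]]);T=np.array([x[0],x[1],0])
for k,l in dict(well=(0,-.04,.07),rib=(0,-.04+x[3],.09),lamp=(0,.078,.089)).items(): print(k,(r.apply(l)+T).round(4))
print("ex",r.apply([1,0,0]),"ey",r.apply([0,1,0]))
st=arm.observe(); print(R.from_rotvec(st["ee_rot"]).as_matrix().round(3),st["clock"])
E
```

```text
top 64 26 [array([306.59375 , 217.890625]), array([339.84615385, 227.80769231])]
scene 61 40 [array([193.59016393, 212.60655738]), array([160.825, 225.875])]
('top',) [ 0.4945 -0.2397 -0.2889  0.007 ] -16.55 0.5642899387468105
[[-0.3, -0.2], [0.6, -0.4], [-0.0, 0.1], [-0.2, 0.3], [0.2, -0.3], [-0.2, 0.5]]
('scene',) [ 0.4941 -0.2437 -0.2867  0.0079] -16.43 0.6880242518404884
[[0.0, -0.4], [-0.1, 0.7], [-0.4, -0.1], [0.6, -0.1], [-0.0, -0.2], [-0.0, -0.1]]
('top', 'scene') [ 0.494  -0.2417 -0.2878  0.0074] -16.49 1.169258397549072
[[0.3, -0.1], [1.2, -0.3], [0.6, 0.3], [0.4, 0.5], [0.8, -0.1], [0.3, 0.6], [0.5, -0.7], [0.4, 0.2], [0.1, -0.6], [1.0, -0.5], [0.4, -0.5], [0.3, -0.4]]
well [ 0.4827 -0.28    0.07  ]
rib [ 0.4848 -0.2729  0.09  ]
lamp [ 0.5162 -0.1669  0.089 ]
ex [ 0.95887966 -0.28381297  0.        ] ey [0.28381297 0.95887966 0.        ]
[[ 0.     0.358 -0.934]
 [-0.    -0.934 -0.358]
 [-1.     0.    -0.   ]] 0.95
```

Emit:
servo_tool --plan '[[[2.5,2.9,-0.3],[0,0,5.2]],[[5.1,5.8,-0.6],[0,0,10.5]],[[7.6,8.6,-1.0],[0,0,15.7]],[[10.2,11.5,-1.5],[0,0,21]],[[12.7,14.4,-2],[0,0,26.2]],[[15.3,17.3,-3],[0,0,31.5]],[[17.8,20.1,-4],[0,0,36.7]],[[20.4,23,-5],[0,0,42]],[[22.9,25.9,-6],[0,0,47.2]],[[25.5,28.8,-7],[0,0,52.5]],[[25.5,28.8,-7],[0,0,52.5]],[[25.5,28.8,-7],[0,0,52.5]]]' --grip 0 --squeeze 10

```text
clock: 2.15
position: [0.479, -0.2948, 0.1565]
ee_rot: [1.418, 1.06, -1.418]
force: [0.4, -0.3, -0.8]
width: 0.022
```

```bash
python3 - <<'E'
from h import *
s=arm.observe(); print({k:np.round(v,4) for k,v in s.items()}); print(R.from_rotvec(s["ee_rot"]).as_matrix().round(3))
for n in("scene","wrist"):
    p=arm.get_image(n); cv2.imwrite(f"pics/c_{n}.png",cv2.resize(p["frame"][130:300,60:300],None,fx=3,fy=3) if n=="scene" else p["frame"])
E
```

```text
{'clock': np.float64(2.15), 'joints': array([ 0.6689,  0.4239, -0.2879,  1.7962,  0.1446,  0.9426,  0.0328]), 'dq': array([ 0.0303, -0.0115,  0.0377, -0.0007,  0.0023,  0.0036, -0.0012]), 'joint_efforts': array([-2.46940e+00, -6.07058e+01, -5.11040e+00, -2.77018e+01,
       -3.10800e-01, -8.82000e-02,  1.23000e-02]), 'position': array([ 0.479 , -0.2948,  0.1565]), 'ee_rot': array([ 1.4175,  1.0601, -1.4176]), 'force': array([ 0.3614, -0.3081, -0.7929]), 'ft_torque': array([-0.049 , -0.0591, -0.0216]), 'width': np.float64(0.0216)}
[[-0.     0.959 -0.283]
 [ 0.    -0.283 -0.959]
 [-1.    -0.    -0.   ]]
```

View pics/c_scene.png

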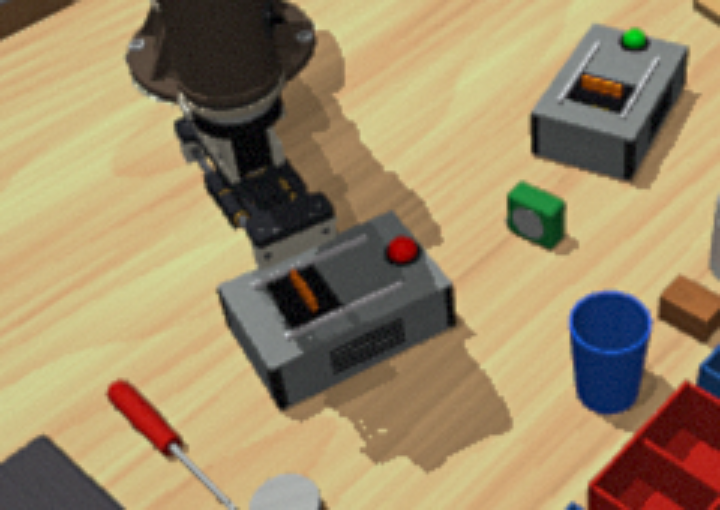

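View pics/c_wrist.png

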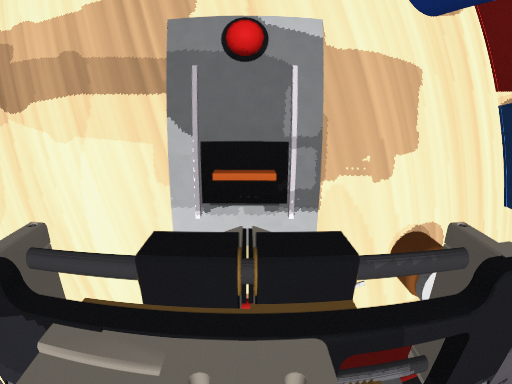

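The wrist view shows the closed fingers centred at column 247. The rib is at (244,176), square to the tool, and the lamp is at (244,38). I'll cross-check the box pose with this close view.

```bash
cat >> h.py <<'E'
def fonz(p,px,z):
    d=np.array(px,float)-[p["cx"],p["cy"]]; r=np.hypot(*d); th=r/p["fx"]
    v=np.array([*(d/r*np.sin(th)),np.cos(th)]); v=R.from_rotvec(p["rotation"]).apply(v)
    c=np.array(p["position"]); return c+v*(z-c[2])/v[2]
def box(X,T=(.494,-.2417,0),yaw=-.2878):
    return R.from_rotvec([0,0,yaw]).inv().apply(np.array(X)-T)
E
python3 - <<'E'
from h import *
p=arm.get_image("wrist")
for nm,px,z in [("c++",(321,20),.07),("c-+",(167,18),.07),("lamp",(244.5,38.5),.079),("ribtop L",(213,172),.09),("ribtop R",(276,172),.09),("plate L top",(202,142),.074),("plate R top",(288,142),.074),("plate L bot",(201,203),.074),("plate R bot",(288,203),.074),("railR bot",(291,217),.076),("railL bot",(198,217),.076)]:
    X=fonz(p,px,z); print(nm,X.round(4),box(X).round(4))
s=arm.observe(); print("tcp",s["position"].round(4),box(s["position"]).round(4))
p=arm.get_image("scene"); print(proj(p,s["position"]))
E
```

```text
c++ [ 0.5821 -0.1631  0.07  ] [0.0622 0.1004 0.07  ]
c-+ [ 0.459  -0.1238  0.07  ] [-0.067   0.1031  0.07  ]
lamp [ 0.5146 -0.1661  0.079 ] [-0.0017  0.0783  0.079 ]
ribtop L [ 0.4609 -0.2607  0.09  ] [-0.0263 -0.0276  0.09  ]
ribtop R [ 0.5076 -0.2746  0.09  ] [ 0.0224 -0.0277  0.09  ]
plate L top [ 0.4573 -0.2366  0.074 ] [-0.0367 -0.0055  0.074 ]
plate R top [ 0.5245 -0.2567  0.074 ] [ 0.0335 -0.0057  0.074 ]
plate L bot [ 0.4399 -0.2856  0.074 ] [-0.0394 -0.0574  0.074 ]
plate R bot [ 0.5111 -0.3068  0.074 ] [ 0.0349 -0.0576  0.074 ]
railR bot [ 0.5104 -0.3191  0.076 ] [ 0.0377 -0.0696  0.076 ]
railL bot [ 0.4337 -0.2963  0.076 ] [-0.0423 -0.0694  0.076 ]
tcp [ 0.4778 -0.2971  0.157 ] [ 1.00e-04 -5.77e-02  1.57e-01]
[149.43541987 211.91560239]
```

The wrist-view position agrees within about 2 mm, with the cover about 8 mm open. The finger front face is about 13 mm short of the rib. I'll lower in front of it.

Emit:
servo_tool --plan '[[[0,0,-2.5],[0,0,0]],[[0,0,-5.0],[0,0,0]],[[0,0,-6.7],[0,0,0]],[[0,0,-7.5],[0,0,0]],[[0,0,-7.6],[0,0,0]],[[0,0,-7.6],[0,0,0]],[[0,0,-7.6],[0,0,0]]]'

```text
clock: 3.05
position: [0.4784, -0.2976, 0.0821]
ee_rot: [1.42, 1.054, -1.42]
force: [0.4, 0.5, 0.0]
width: 0.002
```

```bash
python3 - <<'E'
from h import *
s=arm.observe();print(s["clock"],s["position"].round(4),box(s["position"]).round(4),s["force"].round(2),s["dq"].round(4))
p=arm.get_image("wrist"); cv2.imwrite("pics/d.png",p["frame"])
E
```

```text
3.05 [ 0.4784 -0.2976  0.0821] [ 0.0009 -0.058   0.0821] [0.38 0.45 0.05] [-0.0034 -0.0022 -0.0014  0.0025  0.0012 -0.0015 -0.0015]
```

View pics/d.png

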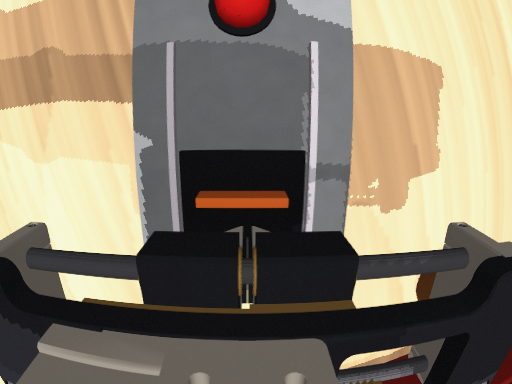

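Emit:
servo_tool --plan '[[[0.14,0.48,-0.2],[0,0,0]],[[0.28,0.96,-0.2],[0,0,0]],[[0.43,1.44,-0.2],[0,0,0]],[[0.57,1.92,-0.2],[0,0,0]],[[0.71,2.4,-0.2],[0,0,0]],[[0.85,2.88,-0.2],[0,0,0]],[[0.99,3.36,-0.2],[0,0,0]],[[1.14,3.84,-0.2],[0,0,0]],[[1.28,4.32,-0.2],[0,0,0]],[[1.42,4.8,-0.2],[0,0,0]],[[1.42,4.8,-0.2],[0,0,0]],[[1.42,4.8,-0.2],[0,0,0]]]'

```text
clock: 4.3
position: [0.4923, -0.249, 0.0798]
ee_rot: [1.42, 1.056, -1.42]
force: [0.0, -0.0, -0.6]
width: 0.008
```

```bash
python3 - <<'E'
from h import *
s=arm.observe();print(s["clock"],s["position"].round(4),box(s["position"]).round(4),s["force"].round(2),box(s["force"],(0,0,0)).round(2))
p=arm.get_image("wrist"); cv2.imwrite("pics/e.png",p["frame"])
E
```

```text
4.3 [ 0.4923 -0.249   0.0798] [ 0.0005 -0.0075  0.0798] [ 0.01 -0.04 -0.57] [ 0.02 -0.04 -0.57]
```

View pics/e.png

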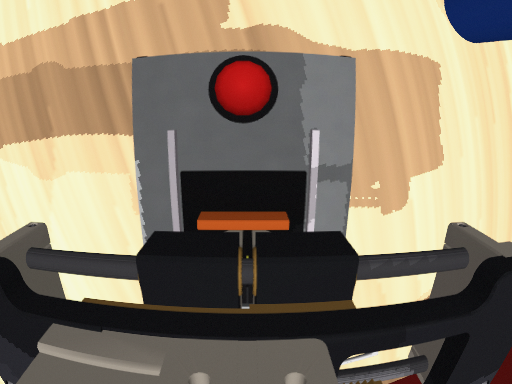

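Emit:
servo_tool --plan '[[[0.04,0.14,0],[0,0,0]],[[0.09,0.29,0],[0,0,0]],[[0.13,0.43,0],[0,0,0]],[[0.17,0.58,0],[0,0,0]],[[0.17,0.58,0],[0,0,0]]]'

```text
clock: 4.85
position: [0.4939, -0.2432, 0.0798]
ee_rot: [1.42, 1.056, -1.42]
force: [-0.2, 0.3, 0.1]
width: 0.005
```

```bash
python3 - <<'E'
from h import *
s=arm.observe();print(s["clock"],s["position"].round(4),box(s["position"]).round(4),box(s["force"],(0,0,0)).round(2))
p=arm.get_image("wrist"); cv2.imwrite("pics/f.png",p["frame"])
hsv=cv2.cvtColor(p["frame"],cv2.COLOR_BGR2HSV);H,S,V=cv2.split(hsv)
m=(H>4)&(H<20)&(S>150)&(V>130); m[260:]=0; ys,xs=np.where(m); k=(ys>190)&(xs>190)&(xs<300);print(ys[k].min(),ys[k].max(),xs[k].min(),xs[k].max())
print(box(fonz(p,(244,ys[k].min()-.5),.09)))
E
```

```text
4.85 [ 0.4939 -0.2432  0.0798] [ 0.0003 -0.0014  0.0798] [-0.3   0.27  0.15]
222 231 197 289
[-0.00149944  0.01637124  0.09      ]
```

View pics/f.png

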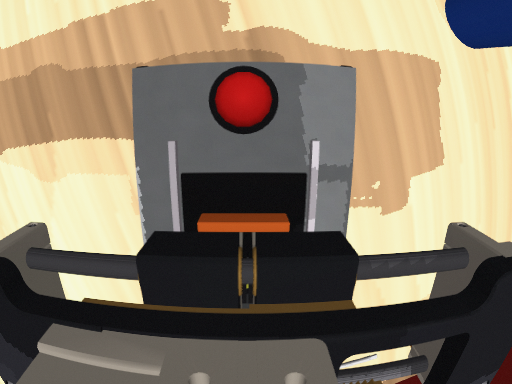

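```bash
python3 - <<'E'
from h import *
p=arm.get_image("wrist"); f=p["frame"]
print([(r,f[r,225].tolist()) for r in range(168,177)]); print([(r,f[r,225].tolist()) for r in range(210,235)])
for r in (212.5,213.5): print(box(fonz(p,(244,r),.09)).round(4))
for r in (172,173): print(box(fonz(p,(244,r),.074)).round(4))
print("lamp",box(fonz(p,(244,99.5),.079)).round(4), box(fonz(p,(244,62.5),.07)).round(4))
E
```

```text
[(168, [99, 96, 95]), (169, [99, 98, 97]), (170, [101, 100, 97]), (171, [98, 98, 96]), (172, [61, 60, 60]), (173, [23, 23, 22]), (174, [17, 16, 16]), (175, [12, 11, 12]), (176, [15, 14, 15])]
[(210, [12, 12, 13]), (211, [13, 13, 14]), (212, [13, 12, 14]), (213, [17, 39, 87]), (214, [19, 50, 117]), (215, [19, 52, 119]), (216, [20, 52, 120]), (217, [21, 53, 120]), (218, [19, 53, 121]), (219, [20, 53, 123]), (220, [18, 51, 121]), (221, [21, 52, 119]), (222, [28, 75, 171]), (223, [30, 83, 188]), (224, [32, 86, 195]), (225, [33, 88, 194]), (226, [33, 87, 194]), (227, [31, 86, 192]), (228, [32, 86, 192]), (229, [33, 87, 194]), (230, [32, 86, 192]), (231, [28, 75, 173]), (232, [17, 23, 37]), (233, [19, 17, 18]), (234, [18, 15, 17])]
[-0.0013  0.0214  0.09  ]
[-0.0013  0.0208  0.09  ]
[-0.0014  0.04    0.074 ]
[-0.0014  0.0394  0.074 ]
lamp [-0.0012  0.0801  0.079 ] [-0.0012  0.1019  0.07  ]
```

Emit:
servo_tool --plan '[[[0.03,0.1,0],[0,0,0]],[[0.06,0.19,0],[0,0,0]],[[0.06,0.19,0],[0,0,0]]]'

```text
clock: 5.25
position: [0.4948, -0.2412, 0.0799]
ee_rot: [1.42, 1.055, -1.42]
force: [-0.4, -0.4, -0.4]
width: 0.005
```

```bash
cat > chk.py <<'E'
from h import *
s=arm.observe();print(s["clock"],box(s["position"]).round(4),"F",box(s["force"],(0,0,0)).round(2))
p=arm.get_image("wrist"); f=p["frame"].astype(int)
c=f[:,218:240].mean(1)
sat=c[:,2]-c[:,0]
def edge(a,lo,hi,th,up):
    for r in range(lo,hi):
        if (a[r]<th<=a[r+1]) if up else (a[r]>=th>a[r+1]): return r+(th-a[r])/(a[r+1]-a[r])
r1=edge(c[:,0],140,200,55,False); 
rt=edge(sat,r1 and int(r1)+5 or 190,260,125,True)
re=None
k=f[40:140,235:255].mean(1); red=k[:,2]-k[:,0]; on=np.where(red>60)[0]; lr=40+(on.min()+on.max())/2
L=box(fonz(p,(244,lr),.079))[1]-.078
print("plate edge",box(fonz(p,(244,r1),.074))[1]-L,"rib face",rt and box(fonz(p,(244,rt),.09))[1]-L,"lamp off",L)
e=edge(c[:,2]-c[:,0],30,110,30,False); print("box edge",e, e and box(fonz(p,(229,e),.07)).round(4))
import sys
cv2.imwrite(sys.argv[1],p["frame"])
E
python3 chk.py pics/g.png
```

```text
5.25 [0.0006 0.0007 0.0799] F [-0.29 -0.53 -0.35]
plate edge 0.0296205025151675 rib face 0.006043758498885277 lamp off 0.012357018167235237
box edge 65.39264828738513 [-0.0094  0.1024  0.07  ]
```

Emit:
servo_tool --plan '[[[0.02,0.06,0],[0,0,0]],[[0.03,0.1,0],[0,0,0]],[[0.03,0.1,0],[0,0,0]]]'

```text
clock: 5.6
position: [0.4951, -0.2402, 0.0799]
ee_rot: [1.42, 1.055, -1.42]
force: [-1.1, -0.3, -0.3]
width: 0.008
```

```bash
sed -i 's/^L=.*/e=edge(c[:,2]-c[:,0],30,110,30,False); L=box(fonz(p,(229,e),.07))[1]-.1/' chk.py
python3 chk.py pics/g2.png
```

```text
5.6 [0.0006 0.0018 0.0799] F [-0.95 -0.59 -0.34]
plate edge 0.040480561022673375 rib face 0.01689759319855153 lamp off 0.0025944832351625507
box edge 67.01118881118882 [-0.0094  0.1026  0.07  ]
```

Emit:
servo_tool --plan '[[[0.02,0.06,0],[0,0,0]],[[0.03,0.1,0],[0,0,0]],[[0.03,0.1,0],[0,0,0]]]'

```text
clock: 5.95
position: [0.4952, -0.24, 0.0799]
ee_rot: [1.42, 1.054, -1.421]
force: [-2.5, -5.1, -0.3]
width: 0.001
```

```bash
python3 chk.py pics/g3.png
```

```text
5.95 [0.0006 0.0019 0.0799] F [-0.92 -5.63 -0.28]
plate edge 0.04067474674352484 rib face 0.017016565885900434 lamp off 0.0025189003471705607
box edge 67.3246492985972 [-0.0093  0.1025  0.07  ]
```

The cover is at its end stop: 5.6 N, the tool stalled, and the box edge hasn't moved. I'll back off to above the well centre.

Emit:
servo_tool --plan '[[[-0.15,-0.5,0],[0,0,0]],[[-0.5,-1.5,0.5],[0,0,0]],[[-0.9,-2.8,0.5],[0,0,0]],[[-1.28,-3.95,0.5],[0,0,0]],[[-1.28,-3.95,0.5],[0,0,0]],[[-1.28,-3.95,0.5],[0,0,0]]]'

```text
clock: 6.6
position: [0.4821, -0.2799, 0.0848]
ee_rot: [1.421, 1.054, -1.422]
force: [0.8, -0.9, -0.5]
width: 0.006
```

```bash
python3 - <<'E'
from h import *
s=arm.observe();print(s["clock"],s["position"].round(4),box(s["position"]).round(4),"F",box(s["force"],(0,0,0)).round(2))
for n in ("wrist","scene","top"):
    p=arm.get_image(n); f=p["frame"]
    if n=="scene": f=cv2.resize(f[170:290,110:260],None,fx=4,fy=4,interpolation=cv2.INTER_CUBIC)
    if n=="top": f=cv2.resize(f[170:270,270:400],None,fx=5,fy=5,interpolation=cv2.INTER_CUBIC)
    cv2.imwrite(f"pics/i_{n}.png",f)
E
```

```text
6.6 [ 0.4821 -0.2799  0.0848] [-0.0006 -0.04    0.0848] F [ 1.05 -0.67 -0.51]
```

View pics/i_wrist.png

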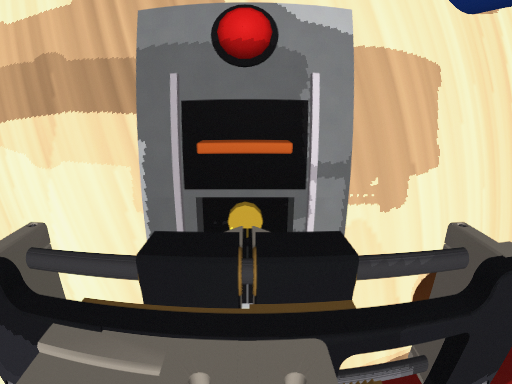

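View pics/i_scene.png

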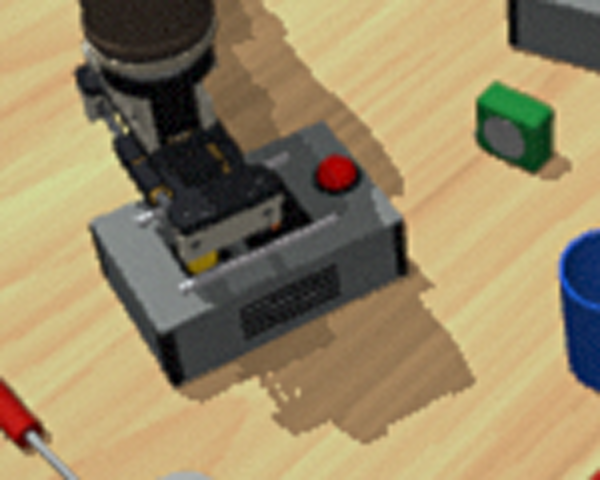

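The wrist view shows the well clear and the yellow key at (245,215), in line with the fingers at column 247. I'll press it now.

Emit:
servo_tool --plan '[[[0,0,-1.2],[0,0,0]],[[0,0,-2.4],[0,0,0]],[[0,0,-2.7],[0,0,0]],[[0,0,-2.7],[0,0,0]],[[0,0,-2.7],[0,0,0]]]'

```text
clock: 7.25
position: [0.4826, -0.2788, 0.0577]
ee_rot: [1.42, 1.056, -1.42]
force: [0.1, 0.8, -0.3]
width: 0.004
```

Emit:
servo_tool --plan '[[[0,0,-0.2],[0,0,0]],[[0,0,-0.4],[0,0,0]],[[0,0,-0.6],[0,0,0]],[[0,0,-0.6],[0,0,0]]]'

```text
clock: 7.65
position: [0.4829, -0.2789, 0.0518]
ee_rot: [1.42, 1.055, -1.42]
force: [-0.2, -0.3, 2.7]
width: 0.004
```

Emit:
servo_tool --plan '[[[0,0,-0.15],[0,0,0]],[[0,0,-0.3],[0,0,0]],[[0,0,-0.4],[0,0,0]],[[0,0,-0.4],[0,0,0]]]'

```text
clock: 8.05
position: [0.4829, -0.2789, 0.0483]
ee_rot: [1.42, 1.055, -1.42]
force: [-3.1, 0.4, 9.5]
width: 0.002
```

Emit:
servo_tool --plan '[[[0,0,-0.08],[0,0,0]],[[0,0,-0.08],[0,0,0]]]'

```text
clock: 8.25
position: [0.483, -0.2789, 0.0482]
ee_rot: [1.42, 1.054, -1.42]
force: [-3.7, 0.9, 12.8]
width: 0.005
```

The key is at its hard stop: z stalls at 48.2 mm while the force climbs to 12.8 N. Next I'll raise clear and check that the key springs back.

Emit:
servo_tool --plan '[[[0,0,0.4],[0,0,0]],[[0,0,2],[0,0,0]],[[0,0,4.5],[0,0,0]],[[0,0,6.3],[0,0,0]],[[0.5,1.7,6.3],[0,0,0]],[[1.0,3.4,6.3],[0,0,0]],[[1.5,5.1,6.3],[0,0,0]],[[2.0,6.8,6.3],[0,0,0]],[[2.0,6.8,6.3],[0,0,0]],[[2.0,6.8,6.3],[0,0,0]]]'

```text
clock: 9.25
position: [0.5028, -0.2111, 0.111]
ee_rot: [1.419, 1.055, -1.42]
force: [0.1, -0.8, 0.6]
width: 0.005
```

```bash
python3 - <<'E'
from h import *
s=arm.observe();print(s["clock"],s["position"].round(4),box(s["position"]).round(4),"F",box(s["force"],(0,0,0)).round(2))
for n in ("wrist","scene","top"):
    p=arm.get_image(n); f=p["frame"]
    if n=="scene": f=cv2.resize(f[170:290,110:260],None,fx=4,fy=4,interpolation=cv2.INTER_CUBIC)
    if n=="top": f=cv2.resize(f[170:270,270:400],None,fx=5,fy=5,interpolation=cv2.INTER_CUBIC)
    cv2.imwrite(f"pics/j_{n}.png",f)
E
```

```text
9.25 [ 0.5028 -0.2111  0.111 ] [-0.0003  0.0318  0.111 ] F [ 0.27 -0.72  0.61]
```

View pics/j_scene.png

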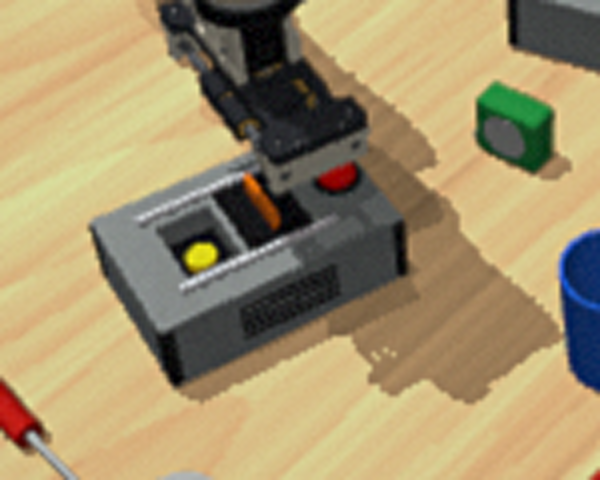

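View pics/j_top.png

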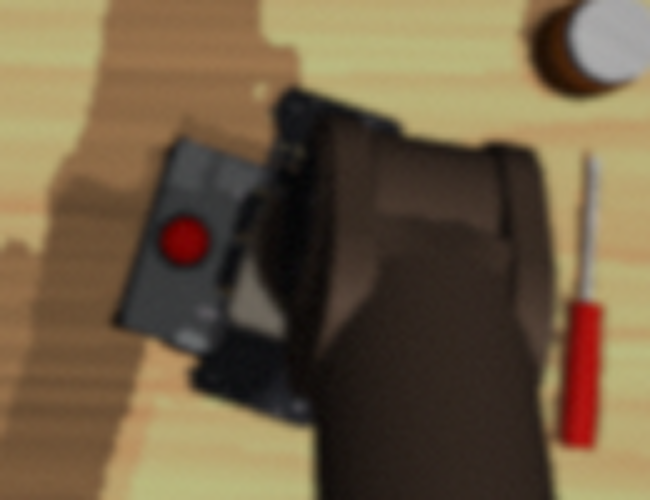

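In the scene view the key is back up at (200,257), the well is clear and the box hasn't moved. The fingers are between the rib and the lamp, so I'll lower and push the cover shut.

Emit:
servo_tool --plan '[[[0,0,-1.2],[0,0,0]],[[0,0,-2.4],[0,0,0]],[[0,0,-3.1],[0,0,0]],[[0,0,-3.1],[0,0,0]],[[0,0,-3.1],[0,0,0]]]'

```text
clock: 9.9
position: [0.5023, -0.212, 0.0796]
ee_rot: [1.42, 1.054, -1.422]
force: [1.4, 0.5, 0.2]
width: 0.008
```

Emit:
servo_tool --plan '[[[-0.14,-0.48,0],[0,0,0]],[[-0.28,-0.96,0],[0,0,0]],[[-0.43,-1.44,0],[0,0,0]],[[-0.57,-1.92,0],[0,0,0]],[[-0.71,-2.4,0],[0,0,0]],[[-0.85,-2.88,0],[0,0,0]],[[-0.99,-3.36,0],[0,0,0]],[[-1.14,-3.84,0],[0,0,0]],[[-1.28,-4.32,0],[0,0,0]],[[-1.42,-4.8,0],[0,0,0]],[[-1.5,-5.08,0],[0,0,0]],[[-1.5,-5.08,0],[0,0,0]]]'

```text
clock: 11.1
position: [0.4869, -0.2635, 0.0795]
ee_rot: [1.42, 1.054, -1.423]
force: [-0.4, -0.1, 0.1]
width: 0.008
```

```bash
python3 - <<'E'
from h import *
s=arm.observe();print(s["clock"],s["position"].round(4),box(s["position"]).round(4),"F",box(s["force"],(0,0,0)).round(2))
for n in ("wrist","scene"):
    p=arm.get_image(n); f=p["frame"]
    if n=="scene": f=cv2.resize(f[170:290,110:260],None,fx=4,fy=4,interpolation=cv2.INTER_CUBIC)
    cv2.imwrite(f"pics/k_{n}.png",f)
E
```

```text
11.1 [ 0.4869 -0.2635  0.0795] [-0.0006 -0.0229  0.0795] F [-0.32 -0.19  0.07]
```

View pics/k_scene.png

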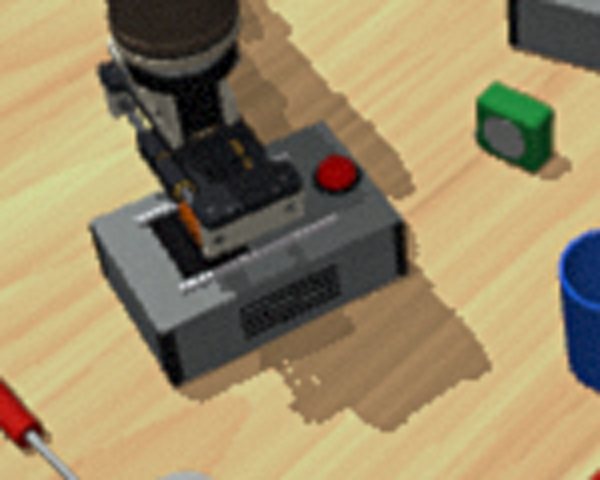

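View pics/k_wrist.png

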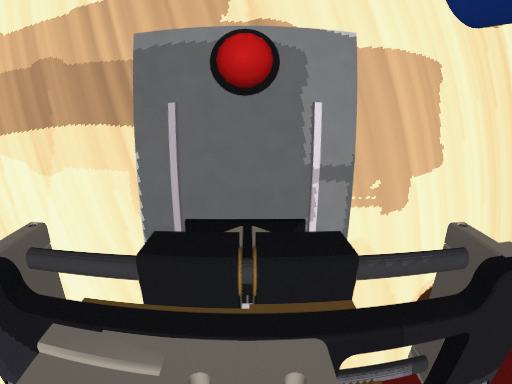

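Emit:
servo_tool --plan '[[[-0.03,-0.1,0],[0,0,0]],[[-0.06,-0.19,0],[0,0,0]],[[-0.09,-0.3,0],[0,0,0]],[[-0.09,-0.3,0],[0,0,0]]]'

```text
clock: 11.6
position: [0.4863, -0.2649, 0.0794]
ee_rot: [1.42, 1.056, -1.421]
force: [1.5, 5.4, 0.6]
width: 0.007
```

Emit:
servo_tool --plan '[[[-0.015,-0.05,0],[0,0,0]],[[-0.03,-0.1,0],[0,0,0]],[[-0.03,-0.1,0],[0,0,0]]]'

```text
clock: 11.9
position: [0.4862, -0.2649, 0.0794]
ee_rot: [1.42, 1.057, -1.42]
force: [1.0, 5.2, 1.0]
width: 0.004
```

The push stalled about 3 mm sooner than the finger width suggests. I'll back off and measure the plate's position.

Emit:
servo_tool --plan '[[[0.14,0.48,0],[0,0,0]],[[0.3,1.0,1.0],[0,0,0]],[[0.3,1.0,3.5],[0,0,0]],[[-0.2,-1.0,6.5],[0,0,0]],[[-1.0,-3.5,8],[0,0,0]],[[-1.0,-3.5,8],[0,0,0]],[[-1.0,-3.5,8],[0,0,0]]]'

```text
clock: 12.6
position: [0.4762, -0.3005, 0.1602]
ee_rot: [1.421, 1.055, -1.421]
force: [0.4, 0.7, -0.4]
width: 0.006
```

```bash
python3 - <<'E'
from h import *
s=arm.observe();print(s["clock"],s["position"].round(4),box(s["position"]).round(4),"F",box(s["force"],(0,0,0)).round(2))
p=arm.get_image("wrist"); cv2.imwrite("pics/l_wrist.png",p["frame"]); f=p["frame"].astype(int)
c=f[:,218:240].mean(1)
for r in range(8,32): print(r,c[r].round().astype(int).tolist(),end=" ")
print()
for r in range(135,235): print(r,c[r].round().astype(int).tolist(),end=" ")
q=arm.get_image("scene"); cv2.imwrite("pics/l_scene.png",cv2.resize(q["frame"][170:290,110:260],None,fx=4,fy=4,interpolation=cv2.INTER_CUBIC))
E
```

```text
12.6 [ 0.4762 -0.3005  0.1602] [-0.0004 -0.0615  0.1602] F [ 0.16  0.78 -0.4 ]
8 [181, 232, 246] 9 [181, 233, 246] 10 [181, 233, 246] 11 [179, 230, 244] 12 [131, 139, 142] 13 [121, 119, 118] 14 [114, 112, 110] 15 [102, 99, 98] 16 [91, 89, 93] 17 [82, 81, 101] 18 [77, 76, 114] 19 [71, 70, 122] 20 [67, 66, 127] 21 [64, 63, 130] 22 [60, 59, 135] 23 [57, 56, 138] 24 [54, 53, 143] 25 [53, 52, 146] 26 [50, 49, 145] 27 [48, 48, 146] 28 [47, 47, 146] 29 [45, 45, 146] 30 [44, 44, 147] 31 [43, 43, 147] 
135 [100, 98, 97] 136 [100, 98, 97] 137 [100, 98, 97] 138 [100, 98, 97] 139 [99, 98, 97] 140 [99, 98, 97] 141 [99, 98, 97] 142 [100, 99, 97] 143 [86, 85, 84] 144 [15, 13, 14] 145 [17, 15, 16] 146 [16, 15, 16] 147 [17, 15, 16] 148 [16, 15, 15] 149 [16, 14, 15] 150 [17, 15, 16] 151 [16, 15, 16] 152 [16, 15, 15] 153 [16, 15, 16] 154 [17, 15, 16] 155 [16, 14, 15] 156 [16, 15, 16] 157 [16, 15, 15] 158 [16, 15, 15] 159 [16, 15, 15] 160 [16, 15, 15] 161 [16, 15, 15] 162 [16, 15, 15] 163 [16, 14, 15] 164 [15, 14, 14] 165 [16, 15, 15] 166 [16, 15, 15] 167 [16, 14, 14] 168 [16, 14, 15] 169 [16, 14, 15] 1
[... 494 characters left out ...]
13, 14] 199 [15, 13, 14] 200 [14, 13, 14] 201 [14, 13, 14] 202 [15, 13, 14] 203 [15, 14, 14] 204 [43, 40, 41] 205 [156, 155, 153] 206 [170, 168, 166] 207 [170, 168, 166] 208 [168, 167, 165] 209 [169, 167, 165] 210 [171, 168, 166] 211 [171, 170, 167] 212 [175, 174, 171] 213 [185, 183, 181] 214 [193, 192, 190] 215 [193, 192, 190] 216 [193, 193, 191] 217 [193, 192, 190] 218 [194, 193, 190] 219 [194, 193, 190] 220 [195, 193, 191] 221 [194, 193, 191] 222 [196, 194, 192] 223 [196, 193, 192] 224 [196, 193, 191] 225 [196, 193, 191] 226 [192, 190, 188] 227 [178, 178, 177] 228 [164, 165, 165] 229 [151, 154, 154] 230 [138, 141, 143] 231 [119, 124, 127] 232 [39, 38, 39] 233 [20, 18, 18] 234 [20, 18, 18]
```

View pics/l_wrist.png

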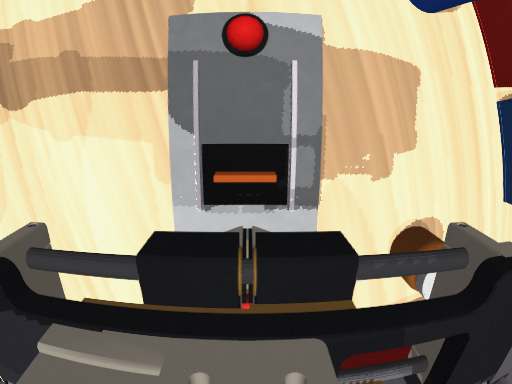

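View pics/l_scene.png

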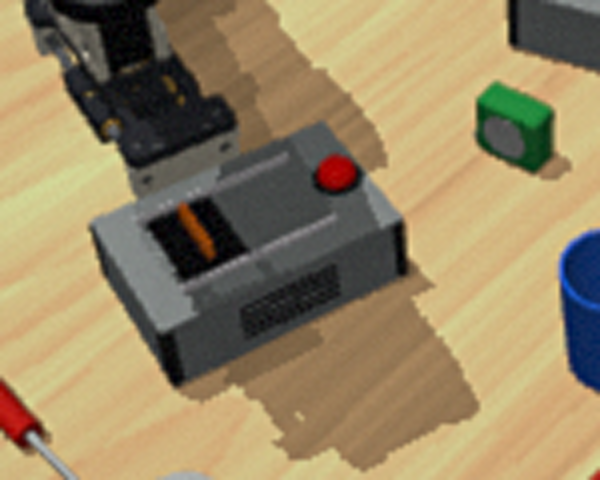

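```bash
python3 - <<'E'
from h import *
p=arm.get_image("wrist")
g=lambda r,z,c=229: box(fonz(p,(c,r),z))[1]
e=g(11.7,.07); L=e-.1
fr=p["frame"].astype(int)
k=fr[:90,236:254].mean(1); print("lamp rows",[i for i in range(10,80) if k[i,2]-k[i,1]>60][::60])
rr=[i for i in range(10,80) if k[i,2]-k[i,1]>60]; print(rr[0],rr[-1])
print("edge",e,"plate+",g(143.2,.074),"ribface",g(174.8,.09),g(181.9,.09),"plate-",g(204.3,.074))
print("expect shut: plate+ -.014 rib -.037 -.043 plate- -.066")
# rails
for c in (294,293,195,196): print(c,[int(v) for v in fr[200:222,c].mean(1)], [int(v) for v in fr[54:70,c].mean(1)])
for r in (210.5,60): print("rail",g(r,.076,294))
# side scene
q=arm.get_image("scene"); H,S,V=cv2.split(cv2.cvtColor(q["frame"],cv2.COLOR_BGR2HSV))
m=(H>=7)&(H<25)&(S>130)&(V>110); m[:215]=0;m[240:]=0;m[:,:150]=0;m[:,170:]=0
xy=np.argwhere(m)[:,::-1].mean(0); print(m.sum(),xy)
m=((H<6)|(H>172))&(S>170)&(V>90); m[:200]=0;m[225:]=0;m[:,:180]=0;m[:,210:]=0
l=np.argwhere(m)[:,::-1].mean(0)
print("scene lamp",l,box(onz(q,l,.079)),"rib",box(onz(q,xy,.085)))
E
```

```text
lamp rows [18]
18 51
edge 0.10378514779494918 plate+ -0.009409581194399877 ribface -0.03272616238852052 -0.03841730180669901 plate- -0.06169855675686727
expect shut: plate+ -.014 rib -.037 -.043 plate- -.066
294 [170, 168, 169, 169, 170, 169, 168, 168, 169, 191, 208, 207, 206, 208, 229, 189, 189, 190, 189, 189, 188, 187] [123, 124, 123, 124, 121, 123, 124, 139, 201, 220, 219, 220, 220, 221, 220, 222]
293 [168, 168, 169, 170, 169, 169, 169, 169, 169, 169, 212, 213, 213, 213, 228, 189, 191, 191, 191, 188, 188, 189] [122, 122, 123, 123, 123, 124, 125, 134, 155, 152, 159, 151, 144, 137, 130, 151]
195 [170, 169, 170, 169, 169, 169, 169, 195, 195, 193, 193, 194, 193, 195, 195, 198, 196, 195, 195, 195, 195, 193] [100, 100, 100, 100, 100, 99, 99, 100, 149, 177, 177, 177, 178, 177, 178, 178]
196 [173, 171, 174, 174, 173, 170, 171, 194, 193, 193, 192, 194, 194, 195, 195, 195, 196, 196, 196, 194, 195, 196] [101, 100, 100, 99, 99, 100, 99, 103, 152, 178, 177, 178, 178, 177, 179, 178]
rail -0.06680225117433387
rail 0.05982877178237852
32 [158.6875 226.75  ]
scene lamp [193.71929825 212.54385965] [0.00127298 0.07625108 0.079     ] rib [ 0.00076449 -0.04086585  0.085     ]
```

Emit:
servo_tool --plan '[[[-0.5,-1.9,1],[0,0,0]],[[-1.1,-3.8,2],[0,0,0]],[[-1.7,-5.6,3],[0,0,0]],[[-1.7,-5.6,3],[0,0,0]],[[-1.7,-5.6,3],[0,0,0]]]'

```text
clock: 13.3
position: [0.4594, -0.3538, 0.1884]
ee_rot: [1.42, 1.06, -1.419]
force: [-0.0, 0.3, -0.8]
width: 0.004
```

```bash
python3 - <<'E'
from h import *
p=arm.get_image("wrist"); cv2.imwrite("pics/m_wrist.png",p["frame"])
c=p["frame"].astype(int)[:,220:236].mean(1)
d=np.diff(c.mean(1)); print([(i,int(v)) for i,v in enumerate(d) if abs(v)>18])
sat=c[:,2]-c[:,0]; print([(i,int(v)) for i,v in enumerate(sat) if 80<i<200 and v>30])
E
```

```text
[(80, -56), (104, 69), (105, 20), (111, -80), (136, 57), (137, 22), (171, 28), (172, 84), (228, -21), (229, -21), (230, -25), (231, -99), (232, -22), (307, 22), (312, -19), (313, -20), (339, 43), (340, 20)]
[(105, 135), (106, 162), (107, 163), (108, 166), (109, 171), (110, 176), (111, 167), (173, 71), (174, 63), (175, 51), (176, 48), (177, 47), (178, 48), (179, 47), (180, 48), (181, 48), (182, 48), (183, 49), (184, 49), (185, 49), (186, 50), (187, 50), (188, 51), (189, 51), (190, 51), (191, 52), (192, 53), (193, 53), (194, 53), (195, 54), (196, 54), (197, 54), (198, 54), (199, 55)]
```

View pics/m_wrist.png

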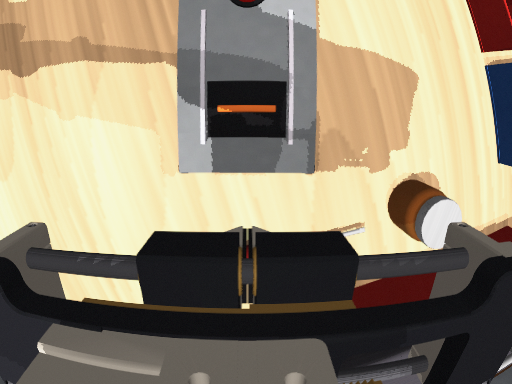

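```bash
python3 - <<'E'
from h import *
p=arm.get_image("wrist")
g=lambda r,z,c=228: box(fonz(p,(c,r),z))[1]
e=g(172.3,.07); e2=g(172.3,.068); print(e,e2)
for n,r,z,x in(("plate+",80.5,.074,.086),("plate-",136.8,.074,.034),("rib+",104.6,.09,.063),("rib-",111.5,.09,.057)): print(n,round(g(r,z)-e,4),"shut:",x-0+0 if n!="plate+" else .086)
s=arm.observe(); print(s["clock"])
E
```

```text
-0.09679569963935027 -0.09717524983532239
plate+ 0.0859 shut: 0.086
plate- 0.034 shut: 0.034
rib+ 0.063 shut: 0.063
rib- 0.057 shut: 0.057
13.4
```

Measured from the box edge, the cover matches the fully shut geometry within about 0.1 mm on all four edges. I'll withdraw and do a last check from the fixed cameras.

Emit:
servo_tool --plan '[[[-1.5,-2.5,1],[0,0,0]],[[-4.5,-5.5,2],[0,0,0]],[[-7.5,-8.5,3],[0,0,0]],[[-10.5,-11.5,4],[0,0,0]],[[-13.5,-14.5,5],[0,0,0]],[[-15,-17,5],[0,0,0]],[[-15,-17,5],[0,0,0]],[[-15,-17,5],[0,0,0]]]'

```text
clock: 14.2
position: [0.3101, -0.5221, 0.2375]
ee_rot: [1.42, 1.064, -1.418]
force: [0.3, 1.1, 0.0]
width: 0.005
```

```bash
python3 - <<'E'
from h import *
a=cv2.imread("pics/a_top.png"); b=cv2.imread("pics/a_scene.png")
s=arm.observe();print(s["clock"],s["position"].round(3),s["force"].round(2),np.abs(s["dq"]).max())
t=arm.get_image("top"); q=arm.get_image("scene")
cv2.imwrite("pics/n_top.png",t["frame"]); cv2.imwrite("pics/n_scene.png",np.hstack([cv2.resize(x[190:275,120:225],None,fx=3.8,fy=3.8,interpolation=cv2.INTER_CUBIC) for x in(b,q["frame"])]))
for r,n in((a,t),(b,q)):
  f=n["frame"]
  for im in(r,f):
    H,S,V=cv2.split(cv2.cvtColor(im,cv2.COLOR_BGR2HSV)); k=np.zeros(H.shape,bool)
    if n is t: k[205:232,298:316]=1
    else: k[203:222,183:205]=1
    m=k&((H<6)|(H>172))&(S>170)&(V>90); print(np.argwhere(m)[:,::-1].mean(0).round(2),end=" ")
  print()
E
```

```text
14.2 [ 0.31  -0.522  0.237] [0.27 1.06 0.  ] 0.025564185450699762
[306.73 217.88] [306.67 217.89] 
[193.59 212.61] [193.44 212.62]
```

View pics/n_top.png

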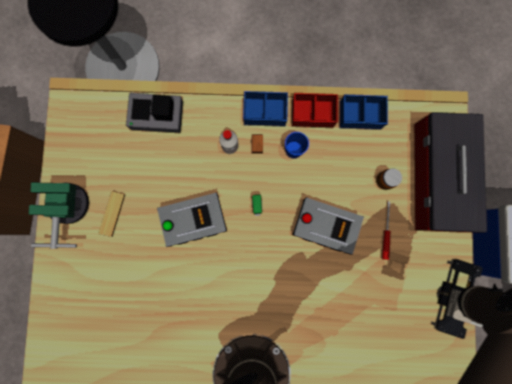

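View pics/n_scene.png

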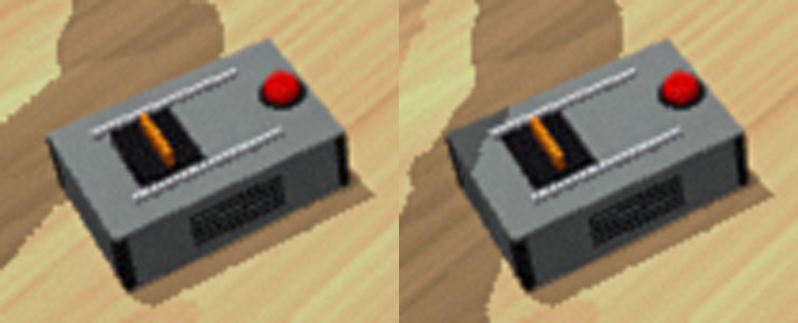

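The before and after views show the lamp at the same pixels within 0.15 px, so the box hasn't moved. The cover is shut and the rest of the bench looks unchanged.

```bash
python3 -c "
from cell import arm
print(arm.sign_off())"
```

```text
the job is handed in; nothing more can be done
None
```

The reset is done and handed in at about 14.3 s. I pushed the red-lamp box's cover open to its end stop, pressed the yellow key fully down and let it spring back, then pushed the cover shut.

- **Cover open:** the tool stalled at the end stop at about 5.6 N, and the well was clear in the pictures.
- **Key press:** it stalled at z = 48.2 mm, the expected depth for full travel, while the force rose to 12.8 N. It was seen back up afterwards.
- **Cover shut:** the push stalled at about 5.4 N. The last close view matched the fully shut geometry within about 0.1 mm.
- **Box and bench:** the red lamp stayed within 0.15 px of where it started in both fixed cameras, so the box didn't move. Everything else looked unchanged by eye in the overhead picture, and the arm ended clear of everything.

Two checks disagreed at first:
- **Early stall:** the closing push stopped about 3 mm sooner than I expected from a 19 mm finger width. The close view then showed the cover was shut, so the fingers are likely nearer 21.6 mm thick.
- **Network detections:** several of the trained networks' detections were wrong, so I located the box from its corners and colours in the pictures instead.

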